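# Fit the drive cam on a test-rig drive unit

### The arm

A 6-joint arm with a two-finger parallel gripper is mounted at the origin on the work surface. World frame = base frame: x ahead of the robot, y to its left, z up, the work surface at z = 0. Lengths are in mm, angles in rad, forces in N, time in s.
With the tool pointing down it reaches from about 250 to 725 mm from the base axis. Payload 9.7 kg.
Tool frame: the origin (TCP) lies at the very end of the fingers, on their centre line; the grasp point (between the pads) lies manip.tcp_to_grasp behind it (manip.tcp_to_grasp is the distance from the TCP to the grasp point, in mm); z points along the fingers, y is the direction in which the jaws open and shut (so a half turn about z gives the same grasp; the last joint's range is limited). The gripper opens to 85 mm and grips with 20 to 120 N. Pads are 22 mm wide; open, the fingers measure 114 mm over their backs; the gripper's body (76 mm by 85 mm) begins 54 mm behind the grasp point. The pads swing forward as they close: fully open they stand 13 mm farther back than shut.
Start: joints at [-1.302, 0.087, 0.176, 1.66, 0, 1.571], TCP at [146.063, -530.247, 231.284] pointing down, gripper open.
Joint ranges: [-3.13, 3.13], [-0.85, 1.81], [-1.15, 1.24], [-2.2, 2.28], [-1.44, 1.52], [-3.14, 3.14]. Speed limits (rad/s): [2.22, 2.22, 2.57, 3.14, 3.14, 3.14].

### API

Orientations are given as a unit quaternion [w, x, y, z].
In Python, from bench import manip, observe, vision, workorder, finder gives the robot as it stands. Calls block until the motion is done:
- manip.move_ptp(position, orientation): joint-space move of the TCP to a pose.
- manip.line_to(position, v=150, rotation=None): straight line of the TCP; rotation=None keeps the orientation; v is the mean speed in mm/s.
- manip.move_j(angles): joint-space move.
- manip.gripper_to(opening, f_grip=None): finger opening in mm; f_grip is the grip in N (None keeps the last); returns when the fingers have stopped.
- manip.hold(seconds).
- manip.inverse_kinematics(position, orientation): joint angles nearest the present ones, or None.
- observe(): the state.
- vision.camera(name): name is "side" or "top"; returns (picture, depth): 420x560x3 uint8, blue, green, red; 420x560 float32, mm along the optical axis (not along the pixel's ray), 0 where there is no reading.
- vision.get_calibration(name): a dict with "K" (3x3 intrinsics, pixels), "R" (3x3) and "t" (3): a world point X has camera coordinates R X + t. Camera axes: x right, y down, z forward; pixel columns grow to the right and rows downward; lengths in mm; the calibration is good to about 2 mm. A picture is of the moment at which its call begins. get_calibration takes no time and is no camera call.
A pose or a line that the arm cannot do raises manip.PlanningError and nothing moves.
- workorder.job_done(): hands the job in, once; it reports no verdict.
Trained networks look in the newest picture that a camera, given by its name, has taken for a name from the list of things; names that differ only in an ending like _2 or _b are one class to them, and where a whole thing is asked for, a point or a joint stands for the part that bears it (a point fixed in the world has none). Each returns a list of dicts, best first, with "confidence" (0 to 1); they miss things now and then, are a little off and sometimes report something else, mostly with a low value. They report only what shows in the picture. A call takes as long as a camera call. They do not tell look-alikes from the thing itself.
- finder.search_frame(camera, query): "point" ([x, y, z] in mm, in world coordinates, good to about 4 mm: the middle of the surface that is visible of it).
The state is a dict: "time": time; "joint_positions": joint angles; "qvel": joint speeds; "tau": joint torques, N m; "position": TCP position; "ee_rot": TCP orientation; "wrist_force": force on the tool from outside, world axes, zero at the start; "torque": the same for the moment, N m; "opening": finger opening in mm.
Only numpy, scipy, OpenCV 4.12 (cv2) and the standard library are available. Lean on these libraries where they do the work, as an engineer would, in place of code of your own. Each camera call takes 0.05 s, during which the arm holds its last target. There are 200 camera calls.

### The job

Fit the yellow cam, the one with the D-shaped bore, onto the upright flatted shaft of the dark blue drive unit: turn it so that the flat in its bore meets the flat on the shaft, lower it fully home so it lies level on the collar, and let go. Leave the blue and the white cam where they lie.

Things in the scene. Friction and masses are not known exactly. Their poses are not given: they have to be found in the camera images.
- yellow_cam: Loose cam, 0.2-0.4 kg, hub up. Disc 84 mm wide, 10 thick, its centre 12 mm towards +x from the bore axis (the lobe). On it a square hub, 46 mm along x and y, centred on the bore, from 10 to 40 mm height: grip two opposite sides. D bore right through: radius 16, its flat 5.5 mm from the axis on the +x (lobe) side. When fitted its x points as the drive unit's x. Origin: bore axis, underside; z up.
- drive_unit: Fixed housing 130 mm square, top 58 mm high, motor out 82 mm beyond +y. Steel collar 44 mm wide in the middle: its top, the cam's seat, is 66 mm above the bench. Fixed upright D shaft: radius 14, flat 4 mm from the axis on the +x side (red mark on the top points there), straight to 100 mm, tapering to its tip at 114 mm above the bench. Origin: shaft axis, at the bench; z up.
- blue_cam: Loose blue cam of the same outside shape and size, but with a round bore 20 mm wide that does not fit the shaft; to be left alone. Origin: on the bore axis at the underside; x towards its lobe.
- white_cam: Loose white cam of the same outside shape and size, but with a square bore 19 mm wide that does not fit the shaft; to be left alone. Origin: on the bore axis at the underside; x towards its lobe.
Things that resemble listed ones, but are neither listed nor needed, are in the scene too. Of the things shaped like the yellow_cam, the yellow one is meant.

How it is judged (in metres and radians):
At the end, for the whole second after the job is handed in: The yellow cam sits on the shaft, its underside within 6 mm of the collar's top, its bore axis within 10 mm of the shaft's, level within about 7 degrees, hub up, its x axis along the drive unit's x axis within 20 degrees, at rest and let go (horizontal distance between yellow_cam and drive_unit below 0.01 m and z of yellow_cam in the frame of drive_unit between 0.06 and 0.072 m and angle between the x axis of yellow_cam and the x axis of drive_unit, either way round below 0.35 rad and angle between yellow_cam's own z axis and vertical below 0.12 rad and linear speed of yellow_cam below 0.02 m/s); the robot touches nothing.
It fails at once if the blue or the white cam was moved by more than 30 mm (distance of any of blue_cam, white_cam from where it was at the start of the episode above 0.03 m).
It also fails if it takes over 43 s, if anything falls off the work surface, if the arm or the gripper's body presses on something with over 40 N, if the wrist force passes 120 N, or if a joint passes its speed limit or range.

## Working session

There is one attempt and no reset: what is moved stays moved. The work goes in short steps, each a Python script; the robot and the scene stay as the last script left them, time stands still between calls to the robot, and variables do not carry over. Pictures are saved under pics/ and viewed, about 8 in all and at most 12, crops included, and the job is handed in when it is done.

```bash
mkdir -p pics; ls
python3 - <<'E'
from bench import manip, observe, vision, workorder, finder
import cv2,numpy as np
for n in("top","side"):
    im,d=vision.camera(n); cv2.imwrite(f"pics/{n}0.png",im); np.save(f"pics/{n}0.npy",d)
    c=vision.get_calibration(n); print(n,np.round(c["K"],1).tolist(),np.round(c["R"],3).tolist(),np.round(c["t"],1))
    for q in("yellow_cam","drive_unit"):
        for r in finder.search_frame(n,q)[:4]: print(n,q,np.round(r["point"]),round(r["confidence"],2))
print(manip.tcp_to_grasp,observe()["time"],observe()["opening"])
E
```

```text
pics
top [[388.9, 0.0, 281.5], [0.0, 388.9, 213.4], [0.0, 0.0, 1.0]] [[-0.043, -0.999, -0.003], [-0.971, 0.043, -0.233], [0.233, -0.008, -0.972]] [ 14.8 523.6 590.8]
top yellow_cam [ 490. -172.    7.] 0.79
top yellow_cam [650. -79.  12.] 0.73
top yellow_cam [510. -51.   9.] 0.68
top yellow_cam [382. -18.   8.] 0.56
top drive_unit [533. 198.  57.] 0.72
side [[392.5, 0.0, 281.4], [0.0, 392.5, 213.0], [0.0, 0.0, 1.0]] [[0.92, -0.392, 0.021], [-0.19, -0.492, -0.85], [0.343, 0.777, -0.527]] [-464.7  114.7  576. ]
side yellow_cam [508. -75.  24.] 0.93
side yellow_cam [374. -33.  17.] 0.68
side yellow_cam [ 479. -196.   23.] 0.66
side drive_unit [535. 153.  50.] 0.95
18.700000000000003 0.3 85.45170555398076
```

View pics/top0.png

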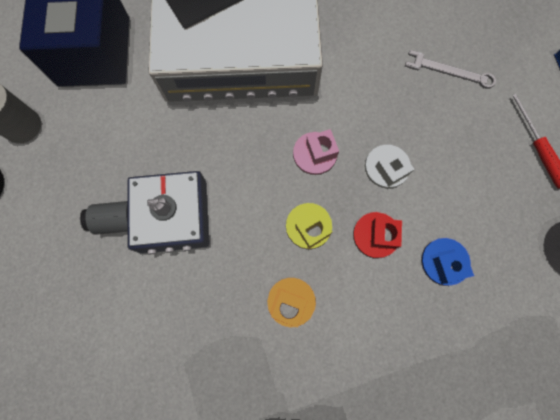

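View pics/side0.png

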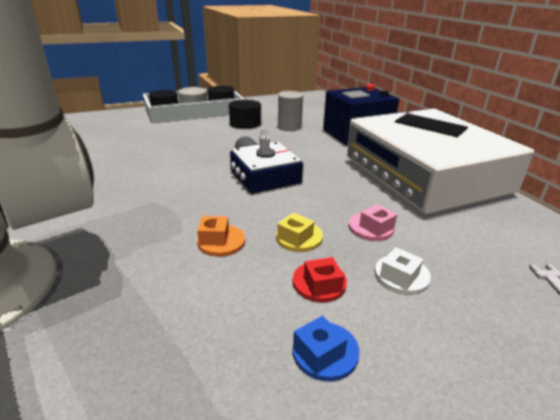

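Cam-shaped things in the top view are pink (316,150), white (388,165), red (378,235), blue (447,262), orange (291,302) and yellow (310,227). Only the one at (310,227) is yellow, and its bore looks D-shaped. The drive unit is at (165,210), with its red mark pointing up (world +x) and its motor to the left. Next: an enlarged crop to confirm, and poses from depth.

```bash
cat > h.py <<'E'
import cv2,numpy as np
from bench import manip, observe, vision, workorder, finder
def world(n,d):
    c=vision.get_calibration(n);K,R,t=map(np.array,(c["K"],c["R"],c["t"]))
    v,u=np.mgrid[:d.shape[0],:d.shape[1]]
    P=np.stack([(u-K[0,2])/K[0,0]*d,(v-K[1,2])/K[1,1]*d,d],-1)
    return (P-t)@R
def ray(n,uv,z):   # world point of pixel at height z
    c=vision.get_calibration(n);K,R,t=map(np.array,(c["K"],c["R"],c["t"]))
    o=-R.T@t; r=R.T@np.linalg.inv(K)@np.array([*uv,1.]); return o+r*(z-o[2])/r[2]
def proj(n,X):
    c=vision.get_calibration(n); p=np.array(c["K"])@(np.array(c["R"])@X+c["t"]); return p[:2]/p[2]
E
python3 - <<'E'
from h import *
im=cv2.imread("pics/top0.png");d=np.load("pics/top0.npy");W=world("top",d)
hsv=cv2.cvtColor(im,cv2.COLOR_BGR2HSV)
m=cv2.inRange(hsv,(24,100,60),(36,255,255))>0
m[:, :270]=0;m[:,350:]=0;m[:180]=0;m[270:]=0
z=W[...,2];print(m.sum(),np.histogram(z[m],bins=[-10,0,5,8,11,14,20,30,36,39,42,50])[0])
hub=m&(z>34);P=W[hub][:,:2].astype(np.float32);print("hub",cv2.minAreaRect(P),P.mean(0))
cn=max(cv2.findContours(m.astype(np.uint8),0,1)[0],key=cv2.contourArea)[:,0]
Q=np.array([ray("top",p,10)[:2] for p in cn.astype(float)],np.float32)
from scipy.optimize import least_squares
# disc circle radius 42, robust
s=least_squares(lambda c:np.hypot(*(Q-c).T)-42,Q.mean(0),loss="soft_l1");print("disc",s.x,s.cost)
# drive
r=(np.abs(z-58)<4);r[:,:100]=0;r[:,230:]=0;r[:150]=0;r[270:]=0
P=W[r][:,:2].astype(np.float32);print("house",cv2.minAreaRect(P))
r2=(z>104);r2[:,:140]=0;r2[:,190:]=0;r2[:180]=0;r2[240:]=0
P=W[r2];print("tip",len(P),P.mean(0),P.max(0),P.min(0))
a=cv2.resize(im[185:265,265:355],None,fx=6,fy=6,interpolation=cv2.INTER_CUBIC)
b=cv2.resize(im[170:250,120:210][:80],(540,480),interpolation=cv2.INTER_CUBIC)
cv2.imwrite("pics/crop1.png",cv2.resize(np.hstack([a[:480],b]),(800,356)))
E
```

```text
1497 [  0   2  27 633 191  21  50  33  98 413  24]
hub ((457.11077880859375, -29.475433349609375), (58.67292785644531, 169.49594116210938), 53.81304168701172) [501.50525  -60.866238]
disc [512.4235652  -56.33507733] 79.16824288700468
house ((541.7120361328125, 214.33880615234375), (126.04441833496094, 172.42300415039062), 2.4540374279022217)
tip 136 [518.25676037 166.75313121 179.70771027] [545.04236327 203.28891235 696.75387774] [371.39018679  -3.11564681 104.05696179]
```

View pics/crop1.png

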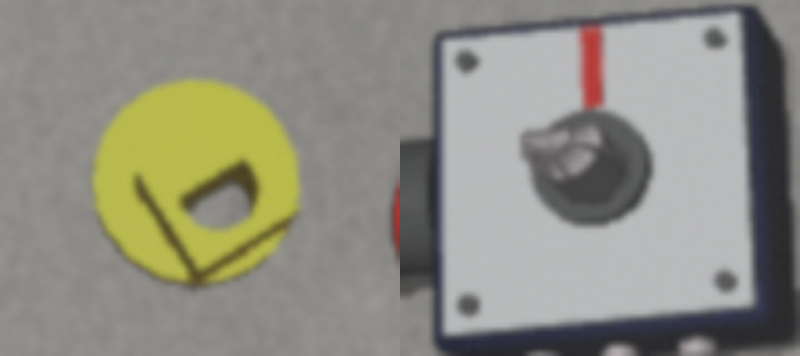

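The crop confirms a D bore, with the flat on the upper left at crop (180,203)-(245,162). The drive unit's collar is at crop (590,167) and its red mark points up. Now refining both poses.

Run:
```python
from h import *
im=cv2.imread("pics/top0.png")
T="top"
y=lambda u,v,z:ray(T,(265+u/4.444-.4,185+v/4.444-.4),z)
g=lambda u,v,z:ray(T,(120+(u-400)/4.444-.4,170+v/4.444-.4),z)
a,b=y(180,203,40),y(245,162,40);f=b-a;print("flat dir deg",np.degrees(np.arctan2(f[1],f[0])),"len",np.hypot(*f[:2]),"mid",(a+b)[:2]/2)
c=[y(*p,10)[:2] for p in((137,178),(197,278),(295,216))];print("hub base corners",c,[np.degrees(np.arctan2(*(c[i+1]-c[i])[::-1])) for i in(0,1)],[np.linalg.norm(c[i+1]-c[i]) for i in(0,1)])
q=[g(*p,58)[:2] for p in((440,38),(742,12),(757,308),(443,336))]
print("drive corners mean",np.mean(q,0),"edges",[(np.linalg.norm(q[i]-q[i-1]).round(1),np.degrees(np.arctan2(*(q[i]-q[i-1])[::-1])).round(1)) for i in range(4)])
print("collar",g(590,167,66))
d=np.load("pics/top0.npy");W=world(T,d);z=W[...,2]
hsv=cv2.cvtColor(im,cv2.COLOR_BGR2HSV)
m=cv2.inRange(hsv,(24,100,60),(36,255,255))>0
hub=m&(np.abs(z-40)<7)&(np.hypot(W[...,0]-505,W[...,1]+60)<60)
h=cv2.morphologyEx(hub.astype(np.uint8),cv2.MORPH_OPEN,np.ones((3,3),np.uint8))
cn=max(cv2.findContours(h,0,1)[0],key=cv2.contourArea)[:,0]
Q=np.array([ray(T,p,40)[:2] for p in cn.astype(float)],np.float32);print("hub",cv2.minAreaRect(Q),np.median(z[hub]))
dm=m.astype(np.uint8);ys,xs=np.nonzero(dm);print(xs.min(),xs.max(),ys.min(),ys.max())
# shaft tip pts
r=(z>85)&(z<130)&(np.hypot(W[...,0]-537,W[...,1]-200)<35);P=W[r];print("shaft",len(P),P.mean(0),P.max(0))
r=(np.abs(z-66)<2.5)&(np.hypot(W[...,0]-537,W[...,1]-200)<28);P=W[r];print("collarpts",len(P),P.mean(0),P.min(0),P.max(0))
# same in side view
s=cv2.imread("pics/side0.png");d=np.load("pics/side0.npy");W=world("side",d);z=W[...,2]
r=(z>80)&(z<130)&(np.hypot(W[...,0]-537,W[...,1]-200)<35);P=W[r];print("shaft side",len(P),P.mean(0),P.min(0),P.max(0))
m=cv2.inRange(cv2.cvtColor(s,cv2.COLOR_BGR2HSV),(24,100,60),(36,255,255))>0
hub=m&(np.abs(z-40)<5)&(np.hypot(W[...,0]-505,W[...,1]+60)<60);P=W[hub];print("hub side",len(P),P.mean(0),cv2.minAreaRect(P[:,:2].astype(np.float32)))
a=cv2.resize(s[210:250,270:330],None,fx=8,fy=8,interpolation=cv2.INTER_CUBIC)
b=cv2.resize(s[125:195,225:310],None,fx=6,fy=6,interpolation=cv2.INTER_CUBIC)
o=np.zeros((420,990,3),np.uint8);o[:320,:480]=a;o[:,480:]=b;cv2.imwrite("pics/crop2.png",cv2.resize(o,(800,339)))
```

```text
flat dir deg -60.04322443828179 len 30.224606108312678 mid [505.00133157 -60.57260084]
hub base corners [array([514.29217691, -32.66888871]), array([472.40506863, -54.54204199]), array([495.83942627, -95.56442877])] [np.float64(-152.4267531604243), np.float64(-60.26249606886105)] [np.float64(47.25425562069005), np.float64(47.244103707267755)]
drive corners mean [543.06160709 191.24712842] edges [(np.float64(117.5), np.float64(3.3)), (np.float64(117.5), np.float64(-87.3)), (np.float64(117.5), np.float64(-176.8)), (np.float64(117.2), np.float64(92.7))]
collar [542.33230785 190.98337115  66.        ]
hub ((501.6197814941406, -61.96556091308594), (46.5809211730957, 46.70234680175781), 29.43985366821289) 40.06781838303423
286 331 203 248
shaft 218 [536.7367296  187.94697961 104.4901782 ] [546.44964553 204.76349726 115.92662797]
collarpts 215 [538.81817435 189.73112101  65.71294398] [521.78186357 172.99160144  63.53948934] [564.02648831 213.61101536  68.25074209]
shaft side 165 [540.22666453 183.89374336  97.93679281] [532.34004439 175.16849947  80.12878948] [550.94753329 198.92197345 115.43278857]
hub side 377 [503.61634646 -65.47975456  39.67359634] ((503.7424011230469, -63.20197296142578), (46.152122497558594, 46.83439254760742), 29.113487243652344)
```

View pics/crop2.png

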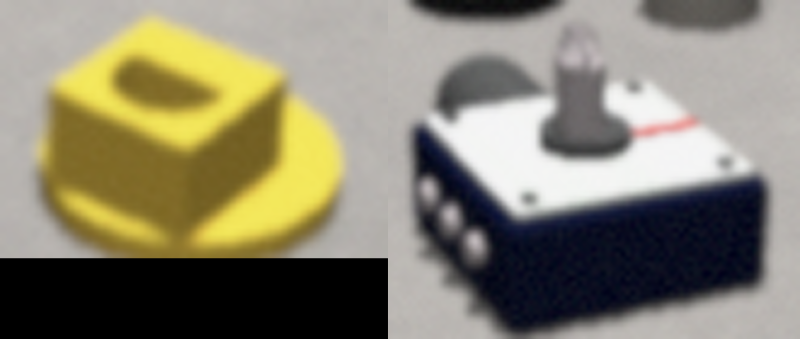

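Two-view estimates: the yellow cam's bore is at about (502.5,-62.5) with its lobe at 29.4°. The drive shaft is at about (543,191) with yaw 3°. I'll centre the cam by squeezing it along y, then regrip along x and lift.

```bash
cat >> h.py <<'E'
from scipy.spatial.transform import Rotation as Ro
def quat(a):  # tool down, jaw axis at a deg
    a=np.radians(a); y=np.array([np.cos(a),np.sin(a),0]); z=np.array([0,0,-1.]); 
    q=Ro.from_matrix(np.stack([np.cross(y,z),y,z],1)).as_quat(); return [float(v) for v in(q[3],q[0],q[1],q[2])]
def st(tag=""):
    o=observe();print(tag,"t",round(o["time"],2),"p",np.round(o["position"],1),"F",np.round(o["wrist_force"],1),"M",np.round(o["torque"],2),"op",round(o["opening"],1))
    return o
E
python3 - <<'E'
from h import *
for a in(29.4,209.4,119.4,-60.6):
    for p,da in(([502.5,-62.5,11],0),([543,191,90],-26.4)):
        j=manip.inverse_kinematics(p,quat(a+da));print(a,p,None if j is None else np.round(j,2))
E
```

```text
29.4 [502.5, -62.5, 11] [-0.12  0.01 -0.33  1.23  0.    0.93]
29.4 [543, 191, 90] [ 0.34  0.14 -0.04  1.39  0.    1.86]
209.4 [502.5, -62.5, 11] [-0.12  0.01 -0.33  1.23  0.   -2.21]
209.4 [543, 191, 90] [ 0.34  0.14 -0.04  1.39  0.   -1.28]
119.4 [502.5, -62.5, 11] [-0.12  0.01 -0.33  1.23  0.   -0.64]
119.4 [543, 191, 90] [ 0.34  0.14 -0.04  1.39  0.    0.29]
-60.6 [502.5, -62.5, 11] [-0.12  0.01 -0.33  1.23  0.    2.5 ]
-60.6 [543, 191, 90] [ 0.34  0.14 -0.04  1.39  0.   -2.86]
```

Run:
```python
from h import *
x,y=502.5,-62.5
manip.move_ptp([x,y,90],quat(119.4)); manip.line_to([x,y,12],v=150); st("down")
manip.gripper_to(40,f_grip=25); st("sq"); manip.gripper_to(75)
manip.line_to([x,y,58],v=200); manip.move_ptp([x,y,58],quat(29.4)); manip.line_to([x,y,12],v=150)
manip.gripper_to(40,f_grip=50); st("grip")
manip.line_to([x,y,60],v=150); st("lift")
manip.move_ptp([543,191,175],quat(3.0)); st("over")
for n in("top","side"):
    im,d=vision.camera(n); cv2.imwrite(f"pics/{n}1.png",im); np.save(f"pics/{n}1.npy",d)
a=cv2.imread("pics/top1.png")[120:300,60:300];b=cv2.imread("pics/side1.png")[30:210,150:390]
cv2.imwrite("pics/c3.png",cv2.resize(np.hstack([a,b]),(800,300)))
```

```text
down t 3.13 p [502.9 -62.7  12.7] F [0.  0.  0.8] M [-0.   -0.04 -0.01] op 85.3
sq t 3.58 p [503.1 -62.7  12.9] F [ 0.2 -0.8  6. ] M [-0.22  0.05 -0.09] op 45.7
grip t 6.6 p [503.5 -62.6  13.5] F [ 0.3 -0.2  6.1] M [ 0.03  0.19 -0.01] op 45.2
lift t 7.07 p [502.4 -62.5  59.6] F [-1.3  0.  -4.6] M [0.01 0.07 0.01] op 45.6
over t 8.16 p [542.7 190.2 173.7] F [ 0.2 -0.5 -3.9] M [ 0.08  0.02 -0.03] op 45.1
```

View pics/c3.png

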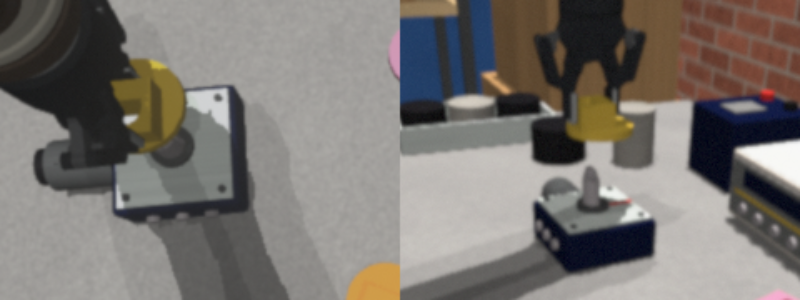

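The cam is held level with its lobe towards +x (top-view crop (165,100)), and the shaft is free below it. I'll check camera bias against the known TCP using the disc's rim, then lower with force monitoring.

Run:
```python
from h import *
from scipy.optimize import least_squares
o=observe();p=np.array(o["position"]);R=Ro.from_quat(np.roll(o["ee_rot"],-1)).as_matrix();print("tool y",R[:,1].round(3),"z",R[:,2].round(3))
exp=p[:2]+12*np.array([np.cos(.052),np.sin(.052)]);print("expected disc",exp)
for n,(x0,x1,y0,y1) in{"top":(100,200,140,230),"side":(240,310,70,130)}.items():
    im=cv2.imread(f"pics/{n}1.png");W=world(n,np.load(f"pics/{n}1.npy"))
    m=cv2.inRange(cv2.cvtColor(im,cv2.COLOR_BGR2HSV),(20,100,40),(38,255,255));k=np.zeros_like(m);k[y0:y1,x0:x1]=1;m*=k
    s=(m>0)&(W[...,2]>160)&(W[...,2]<182);print(n,s.sum(),"z med",np.median(W[s][:,2]),"pct",np.percentile(W[s],[2,98],axis=0).round(1).tolist())
    cn=max(cv2.findContours(m,0,1)[0],key=cv2.contourArea)
    h=cv2.convexHull(cn)[:,0].astype(float)
    for z in(161,171):
        Q=np.array([ray(n,q,z)[:2] for q in h]);f=least_squares(lambda c:np.hypot(*(Q-c).T)-42,exp,loss="cauchy",f_scale=1.);print(z,f.x.round(1),f.cost.round(1),f.fun.round(1))
# shaft in side0: width profile, world from top-tip
d=np.load("pics/side0.npy");im=cv2.imread("pics/side0.png")
for c in((543,191.1),(541,190)):
    for n in("top","side"): print(c,n,proj(n,np.array([*c,66])).round(1),proj(n,np.array([*c,100])).round(1),proj(n,np.array([*c,114])).round(1))
q=[ray("side",(225+(u-388)/4.848-.4,125+v/4.848-.4),58)[:2] for u,v in((428,122),(518,218),(764,178),(640,82))]
print("side housing corners",np.round(q,1).tolist(),np.mean(q,0))
```

```text
tool y [ 0.999  0.051 -0.001] z [-0.001 -0.001 -1.   ]
expected disc [554.82622003 190.39059392]
top 875 z med 169.89997534344621 pct [[512.7, 150.6, 164.1], [590.5, 194.1, 180.9]]
161 [553.3 192.3] 14.7 [  1.5   1.8   0.9  -0.6  -0.8  -0.6  -0.8  -0.3   0.1   1.    0.7   0.4
   0.5   0.7  -0.3  -0.7 -22.  -18.8  -9.7  -8.6   0.1   1.4]
171 [550.  189.6] 14.2 [  0.9   1.3   0.5  -0.7  -0.8  -0.6  -0.7  -0.2   0.2   1.    0.6   0.2
   0.2   0.3  -0.9  -1.4 -22.7 -20.1 -11.   -9.9  -0.9   0.4]
side 444 z med 170.54793388323418 pct [[514.3, 149.0, 161.3], [591.4, 199.6, 181.1]]
161 [551.8 186.5] 35.4 [139.6 130.6  95.4  21.5   2.    0.2  -0.9  -0.4   3.6   4.5   2.7   0.5
  -0.4  -0.8  12.2 129.8 138.8]
171 [540.5 158.7] 34.6 [129.8 121.1  87.3  17.4   0.2  -0.3  -0.6   0.2   4.    4.9   2.8   0.
  -1.3  -2.6   8.2 120.3 128.9]
(543, 191.1) top [162.3 206.8] [155.9 201.5] [153.  199.1]
(543, 191.1) side [264.  150.8] [264.  136.3] [264.  130.2]
(541, 190) top [162.9 207.9] [156.5 202.6] [153.7 200.3]
(541, 190) side [263.4 151.1] [263.3 136.6] [263.3 130.4]
side housing corners [[485.1, 239.2], [490.1, 125.8], [606.6, 126.2], [598.5, 251.7]] [545.08879239 185.74572464]
```

Both cameras read about 3 mm low in x relative to the robot, so the shaft is nearer (545.5,190.7). Lowering stepwise and watching the forces.

```bash
cat >> h.py <<'E'
def lower(x,y,zs,v=40,lim=12,q=3.0):
    f0=np.array([0.2,-.5,-3.9])
    for z in zs:
        manip.line_to([x,y,z],v=v,rotation=quat(q)); o=observe();f=np.array(o["wrist_force"])-f0
        print(z,np.round(o["position"],1),"dF",f.round(1),"M",np.round(o["torque"],2),"t",round(o["time"],2))
        if abs(f[2])>lim or np.hypot(*f[:2])>lim: return z
    return None
E
python3 - <<'E'
from h import *
manip.line_to([545.5,190.7,132],v=150,rotation=quat(3))
lower(545.5,190.7,[126,122,118,114,111,108])
E
```

```text
126 [545.6 190.7 126.4] dF [-0.1  1.1  1.1] M [0.01 0.03 0.02] t 8.99
122 [545.4 190.7 121.8] dF [-0.7  0.7  0. ] M [ 0.    0.05 -0.01] t 9.24
118 [545.3 190.6 117.6] dF [ 0.2  0.1 -0.7] M [0.05 0.01 0.03] t 9.49
114 [545.3 190.6 113.6] dF [0.2 1.2 0.5] M [ 0.01  0.05 -0.05] t 9.74
111 [545.4 190.7 110.7] dF [0.3 0.4 0.1] M [-0.   -0.01 -0.01] t 9.99
108 [545.4 190.7 107.8] dF [-0.4  0.4  0.3] M [ 0.02 -0.01  0.  ] t 10.24
```

Run:
```python
from h import *
lower(545.5,190.7,[104,100,96,92,88,85,82,80,79,78,77])
```

```text
104 [545.3 190.7 103.6] dF [-0.5  1.2  0.1] M [-0.01  0.02  0.01] t 10.49
100 [545.3 190.7  99.6] dF [-0.9  0.2  0.6] M [-0.   -0.01 -0.03] t 10.74
96 [545.3 190.6  95.6] dF [ 0.2  0.1 -0.1] M [-0.03  0.02 -0.05] t 10.99
92 [545.3 190.6  91.7] dF [ 0.1  0.9 -0.3] M [0.04 0.04 0.01] t 11.24
88 [545.3 190.6  87.7] dF [0.4 0.7 0.3] M [ 0.02  0.03 -0.01] t 11.49
85 [545.4 190.7  84.8] dF [ 0.1  1.3 -0. ] M [-0.01  0.08 -0.  ] t 11.74
82 [545.4 190.6  81.7] dF [0.3 0.  0.3] M [ 0.01  0.02 -0.01] t 11.99
80 [545.5 190.7  79.9] dF [-0.3  0.4 -0. ] M [-0.02  0.09 -0.04] t 12.24
79 [545.6 190.8  79.5] dF [-2.2  1.2  4.7] M [-0.16  0.44 -0.02] t 12.49
78 [545.6 190.8  79.5] dF [-6.3 -1.4 12.6] M [-0.39  1.12  0.01] t 12.74
```

It slid down without force and met the collar at the expected height (TCP 79.5). Releasing, withdrawing and checking.

Run:
```python
from h import *
manip.gripper_to(80); st("open")
manip.line_to([545.5,190.7,190],v=150); manip.move_ptp([400,-300,250],quat(3)); st("away")
for n in("top","side"):
    im,d=vision.camera(n); cv2.imwrite(f"pics/{n}2.png",im)
    W=world(n,d);m=cv2.inRange(cv2.cvtColor(im,cv2.COLOR_BGR2HSV),(20,100,40),(38,255,255))>0
    m&=np.hypot(W[...,0]-550,W[...,1]-190)<70; z=W[...,2]
    h=m&(z>98);e=m&(z<86)&(z>70)
    print(n,"hub z",np.median(z[h]),"disc z",np.median(z[e]),"hub",cv2.minAreaRect(W[m&(abs(z-106)<4)][:,:2].astype(np.float32)))
    P=W[e];print("disc plane slopes",np.linalg.lstsq(np.c_[P[:,:2],np.ones(len(P))],P[:,2],rcond=None)[0][:2].round(3))
a=cv2.imread("pics/top2.png")[150:270,80:240];b=cv2.imread("pics/side2.png")[100:220,190:350]
cv2.imwrite("pics/c4.png",cv2.resize(np.hstack([a,b]),(800,300),interpolation=cv2.INTER_CUBIC))
```

```text
open t 13.18 p [545.5 190.7  77.8] F [-0.2  0.4  0. ] M [ 0.01 -0.02  0.02] op 80.4
away t 15.95 p [ 400.5 -299.5  249.8] F [ 0.2 -0.2 -0.4] M [-0.   -0.04  0.06] op 79.8
top hub z 105.50175958498554 disc z 75.79109927086913 hub ((542.9607543945312, 190.4717254638672), (46.38797378540039, 46.4459342956543), 2.723336935043335)
disc plane slopes [-0.014 -0.001]
side hub z 101.28627850147828 disc z 76.55876671919538 hub ((565.4124755859375, 171.19557189941406), (8.741494178771973, 4.316323280334473), 68.01692199707031)
disc plane slopes [-0.094  0.109]
```

View pics/c4.png

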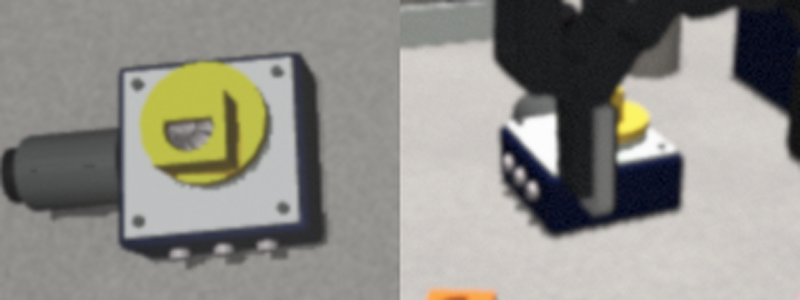

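The top view shows the cam seated on the shaft at crop (200,125), level, with its lobe towards the mark side. In the side view the arm blocks most of the cam, so that check doesn't count. Handing in.

```bash
python3 -c "
from bench import workorder
print(workorder.job_done())"
```

```text
the job is handed in; nothing more can be done
None
```

The yellow cam is on the drive shaft and let go, and the job is handed in at about 16 s of the 43 s allowed. I squeezed it along two axes to centre it, turned it about -26° and lowered it. There was no noticeable resistance until it met the collar at the expected height, at about 13 N.

**Last checks, top camera:**
- **Height:** the hub top is at 105.5 mm and the disc top at 75.8 mm, against 106 and 76 expected.
- **Level:** it is tilted by less than 1°.
- **Turn:** it is turned 2.7°, and the drive unit is at about 3°.
- **Position:** the hub centre is at (543.0, 190.5), against a drive centre of about (543, 191) from the same camera.
- **Clear of the robot:** the gripper is open and away, and the wrist force is about zero.

**Failed or disagreed:**
- **Side view:** the last side view was mostly blocked by the arm, so its numbers don't count.
- **Camera offset:** both cameras read about 3 mm low in x against the robot, and I corrected for that before lowering.
- **Blue and white cams:** I never worked near them, but did not measure them again at the end.

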